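# Unlock the framing jig and close it on the picture frame

### The arm

A 6-joint arm with a two-finger parallel gripper is mounted at the origin on the work surface. World frame = base frame: x ahead of the robot, y to its left, z up, the work surface at z = 0. Lengths are in m, angles in rad, forces in N, time in s.
With the tool pointing down it reaches from about 0.3 to 0.875 m from the base axis. Payload 6.4 kg.
Tool frame: the origin (TCP) lies at the very end of the fingers, on their centre line; the grasp point (between the pads) lies ctrl.pinch_z behind it (ctrl.pinch_z is the distance from the TCP to the grasp point, in m); y points along the fingers, z is the direction in which the jaws open and shut, and the axes are right-handed (so a half turn about y gives the same grasp; the last joint's range is limited). The gripper opens to 85 mm and grips with 20 to 120 N. Pads are 22 mm wide; open, the fingers measure 114 mm over their backs; the gripper's body (76 mm by 85 mm) begins 54 mm behind the grasp point. The pads swing forward as they close: fully open they stand 13 mm farther back than shut.
Start: joints at [1.138, 0.181, 1.607, -0, 1.354, -0.206], TCP at [0.129, 0.56, 0.231] pointing down, gripper open.
Joint ranges: [-2.99, 2.99], [-0.89, 2.07], [0.3, 2.58], [-1.14, 4.28], [0, 2.63], [-3.12, 3.12]. Speed limits (rad/s): [2.57, 2.57, 3.01, 3.14, 3.14, 3.14].

### API

Orientations are given as a unit quaternion [w, x, y, z].
In Python, from bench import ctrl gives the robot as it stands.
- The arm moves only by the shell command python3 -m pendant 'ROWS'. ROWS is JSON, one flat list of numbers, 7 for each row, row after row: the shift along the world's x, y, z in m, then the turn, a rotation vector about the world's x, y, z in degrees, then the finger opening in m, from 0 to 0.0854. In form: [tx, ty, tz, rx, ry, rz, hand, tx, ty, tz, rx, ry, rz, hand, ...]. A call has 1 to 12 rows; each row shifts and turns the commanded pose from where the row before left it; what a row does not reach is not made up. A row lasts 1/8 s, in which the tool goes at most 62.5 mm and 10.7 degrees, less where a joint would pass 70% of its speed; a pose out of reach is approached as far as the arm can. A call with a gripper value outside its range is refused whole. The fingers move at their own pace and stop on an object; the grip force is fixed at half the most. Time passes only in rows, so rows that do not move let the fingers close. It gives the time, the measured TCP pose, the force and the opening at its end, in the units of the state.
- ctrl.get_obs(): the state, without advancing time (a new reading comes with each control period).
- ctrl.camera(name): name is "scene" or "side" or "wrist"; returns the picture (420x560x3 uint8, red, green, blue); there is no depth.
- ctrl.camera_info(name): a dict with "fx", "fy", "cx", "cy" (pixels), "origin" and "rotation" of the camera in the world; the wrist camera has in their place "tool_from_camera" (4x4, takes a point from camera to tool coordinates, whose origin is the TCP and whose axes are the tool frame's). Camera axes: x right, y down, z forward; pixel columns grow to the right and rows downward; lengths in m; the calibration is good to about 2 mm. A picture is of the moment at which its call begins: read the wrist's pose just before it. camera_info takes no time and is no camera call.
- ctrl.hand_in(): hands the job in, once; it reports no verdict.
Trained networks look in the newest picture that a camera, given by its name, has taken for a name from the list of things; names that differ only in an ending like _2 or _b are one class to them, and where a whole thing is asked for, a point or a joint stands for the part that bears it (a point fixed in the world has none). Each returns a list of dicts, best first, with "score" (0 to 1); they miss things now and then, are a little off and sometimes report something else, mostly with a low value. They report only what shows in the picture. A call takes as long as a camera call. They do not tell look-alikes from the thing itself.
- ctrl.silhouettes(target, camera): "mask" (420x560 bool, what is visible of it) and "bbox" ([left, top, right, bottom] in pixels, round what is visible of it).
The state is a dict: "time_s": time; "q": joint angles; "dq": joint speeds; "joint_efforts": joint torques, N m; "eef_pos": TCP position; "eef_rot": TCP orientation; "wrist_force": force on the tool from outside, world axes, zero at the start; "torque": the same for the moment, N m; "opening": opening from 0.0 (shut) to 1.0 (fully open).
Only numpy, scipy, OpenCV 4.12 (cv2) and the standard library are available. Lean on these libraries where they do the work, as an engineer would, in place of code of your own. Each camera call takes 0.05 s, during which the arm holds its last target.

### The job

Release the sliding carriage of the framing jig: pull the red T-handle of its spring plunger up, turn it counter-clockwise until it drops into the rest notch, and let go so that it stays out by itself. Then push the carriage along until its presser bar brings the white picture frame home against the fixed fence, and press it there firmly but gently (10 to 30 N) so that it sits square with no gap on either side. Touch the frame only with the carriage, never with the gripper, leave the plunger parked, disturb nothing else, and draw the gripper away.

Things in the scene. Friction and masses are not known exactly. Their poses are not given: they have to be found in the camera images.
- jig: Fixed framing jig: a white-topped plywood bed 280 (its x) by 375 (its y) mm, 25 mm thick, with a steel strip with index holes down the middle, along y. Origin on the table under the plunger strip's centre line; the bed runs from y = -175 to +200 mm. Its +y is the closing direction (from the carriage to the fence), z up. Its place and yaw vary.
- carriage: Blue sliding carriage, 80 by 80 mm, its block 2 to 30 mm above the bed; slides only along the jig's y, friction 2.5 N. Origin on the plunger's axis at the height of the bed's top; axes as the jig's. Starts at jig y = -110 mm, locked by the pin (1 mm of play); travels up to 170 mm to +y. Its brass collar, 36 mm across, 30 to 45.5 mm above the bed, has slots and rest notches for the cross pin.
- push_pad (a point): Middle of the black rubber pad on the carriage's rear (-y) face, 70 mm wide, 24 mm high (4 to 28 mm above the bed): the place to push. Axes as the jig's.
- presser (a point): Middle of the front (+y) face of the carriage's aluminium presser bar, 130 mm wide, 2 to 20 mm above the bed, 100 mm ahead of the push pad. The bar sits on stiff rubber buffers that give about 1 mm per 12 N of pressing, at most 5 mm. Axes as the jig's.
- tee_grip (a point): Centre of the red T-handle's bar: 56 mm long along its own y, 14 mm thick along its own x, 20 mm high. At the start it lies along the jig's y, its centre 64 mm, its underside 54 mm above the bed and 8.5 mm above the brass collar, so fingertips must stay within 8 mm below the underside. It lies on the plunger's axis and turns and lifts with the handle.
- plunger (a joint): Lift in m: 0 with the pin down in an index hole (carriage locked), 0.018 at the upper stop. A spring pulls it down, 6.5 N at 0, 11 N at the stop. The handle can turn only when lifted above 0.013; in the rest notch it stands at about 0.009, the pin clear of the strip. May be missing while held.
- tee (a joint): Turn of the T-handle in rad, counter-clockwise from above: 0 at the start (cross pin in the deep slots), 1.40 in the rest notch, end stop at 1.55. Between, the cross pin slides on the collar's flat top, which is no resting place. The notch is 4 mm deep and catches the pin within about 0.05 rad of 1.40.
- frame: White picture frame lying face up on the bed, 160 (its x) by 120 (its y) by 22 mm high, about 0.45 kg, loose, roughly square to the jig (up to 0.1 rad off). Origin at the centre of its underside. It starts clear of both the presser bar and the fence.
- fence: Fixed aluminium fence across the bed, 190 mm long, 26 mm thick, 30 mm high. Origin at the middle of its face towards the frame, at the bed's top; axes as the jig's, so the frame comes to it from -y. Its distance along the jig varies.
- glue: Glue bottle, bystander, 48 mm across, 120 mm high, origin at its foot.
- tape: Tape roll lying flat, bystander, 96 mm across, 24 mm high, origin under its centre.
- jar: Jar, bystander, 56 mm across, 70 mm high, origin at its foot.
- offcut: Wood offcut, bystander, 110 by 30 by 18 mm, origin under its centre.
- nailpot: Small yellow pot, bystander, 26 mm across, 45 mm high, standing on the bed's edge beside the carriage (on the jig's -x side), origin at its foot.
Not all that is in view belongs to the job. Of the things like the frame, leave any that is orange; of the rest the larger one is meant.

How it is judged:
By the outcome, as a careful person would: the job done as asked, in the order asked, and still so for the second after the job is handed in, with the robot touching nothing.
It also fails if it takes over 48 s, if anything falls off the work surface, if the arm or the gripper's body presses on something with over 40 N, if the wrist force passes 120 N, or if a joint passes its speed limit or range.

## Working session

There is one attempt and no reset: what is moved stays moved. The work goes in short steps, Python scripts to look and compute and a shell command to move; the robot and the scene stay as the last step left them, time stands still between calls to the robot, and variables do not carry over. Pictures are saved under pics/ and viewed, and the job is handed in when it is done.

```bash
mkdir -p pics; ls; python3 - <<'E'
from bench import ctrl
import cv2
o=ctrl.get_obs(); print(o); print(ctrl.pinch_z)
for n in ["scene","side","wrist"]:
    im=ctrl.camera(n); cv2.imwrite(f"pics/{n}0.png",im[:,:,::-1]); print(n,ctrl.camera_info(n))
E
```

```text
pics
{'time_s': 0.0, 'q': array([ 1.13770667e+00,  1.81529560e-01,  1.60801216e+00, -1.44844315e-05,
        1.35381813e+00, -2.06259025e-01]), 'dq': array([ 0.00060524, -0.00095102, -0.0001525 , -0.00016262,  0.00177657,
        0.00076379]), 'joint_efforts': array([-1.96120207e-03, -4.44882917e+01, -3.51321530e+01, -6.23175238e-04,
        9.26998066e-03,  3.84203091e-06]), 'eef_pos': array([0.12903625, 0.55975941, 0.23038862]), 'eef_rot': array([-0.70196902,  0.70315845, -0.08021539,  0.07983219]), 'wrist_force': array([ 0.08439214, -0.6118427 ,  0.37374854]), 'torque': array([ 0.00971959,  0.01413182, -0.04581617]), 'opening': 1.0027749277590474}
0.0187
scene {'fx': 397.16311678714015, 'fy': 397.16311678714015, 'cx': 278.61964962494926, 'cy': 208.33950271680985, 'origin': array([ 0.86948335, -0.73253547,  0.66472264]), 'rotation': array([-0.44949965,  0.86068226,  0.20665705, -0.12028705])}
side {'fx': 405.245814895837, 'fy': 405.245814895837, 'cx': 279.4837942150245, 'cy': 206.12918407366791, 'origin': array([ 0.29826173, -0.80504402,  1.00206523]), 'rotation': array([-0.35496774,  0.92724734, -0.11355735,  0.03626295])}
wrist {'fx': 352.421794366665, 'fy': 352.421794366665, 'cx': 277.70144014333346, 'cy': 214.26012428213414, 'tool_from_camera': array([[ 4.17272882e-04,  9.48994605e-01,  3.15292032e-01,
        -8.17801881e-02],
       [ 1.14368490e-03, -3.15292306e-01,  9.48993917e-01,
        -1.42328353e-01],
       [ 9.99999259e-01, -3.53946909e-05, -1.21691373e-03,
         1.22376445e-04],
       [ 0.00000000e+00,  0.00000000e+00,  0.00000000e+00,
         1.00000000e+00]])}
```

View pics/scene0.png

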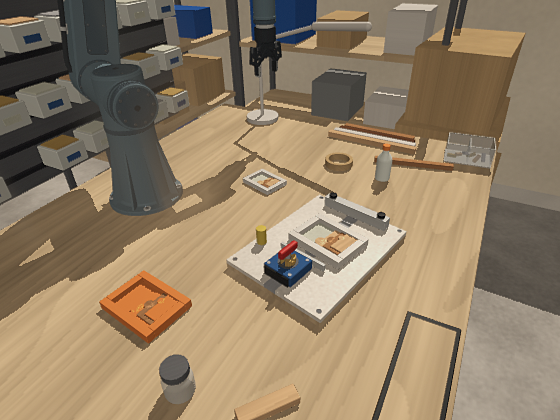

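View pics/side0.png

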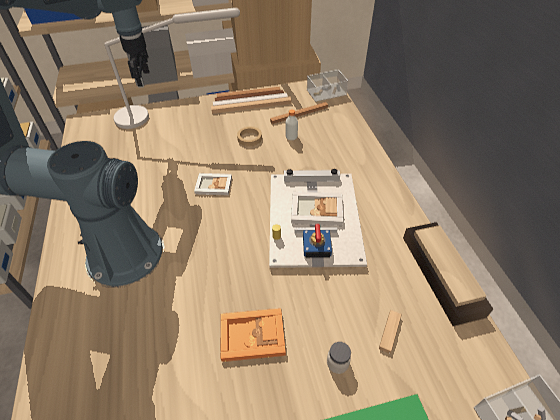

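View pics/wrist0.png

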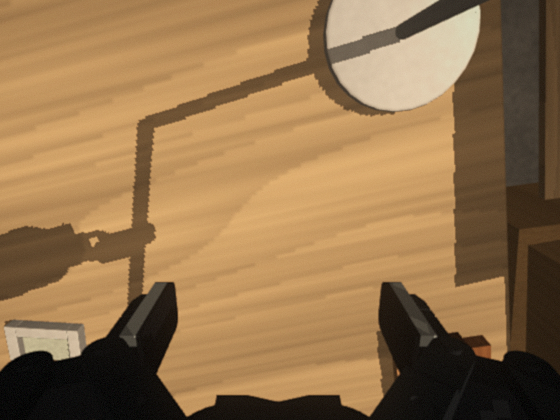

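```bash
cat > h.py <<'E'
import numpy as np, cv2
from scipy.spatial.transform import Rotation as R
def rot(q): q=np.asarray(q); return R.from_quat([q[1],q[2],q[3],q[0]])
def cam(ctrl,n,obs=None):
    i=ctrl.camera_info(n); K=(i['fx'],i['fy'],i['cx'],i['cy'])
    if 'origin' in i: return K,np.array(i['origin']),rot(i['rotation']).as_matrix()
    o=obs or ctrl.get_obs(); T=np.array(i['tool_from_camera']); Rt=rot(o['eef_rot']).as_matrix()
    return K,o['eef_pos']+Rt@T[:3,3],Rt@T[:3,:3]
def proj(c,P):
    K,o,Rm=c; p=(np.atleast_2d(P)-o)@Rm
    return np.c_[K[0]*p[:,0]/p[:,2]+K[2],K[1]*p[:,1]/p[:,2]+K[3]]
def plane(c,uv,z):
    K,o,Rm=c; uv=np.atleast_2d(uv)
    d=np.c_[(uv[:,0]-K[2])/K[0],(uv[:,1]-K[3])/K[1],np.ones(len(uv))]@Rm.T
    return o+d*((z-o[2])/d[:,2])[:,None]
E
python3 - <<'E'
from bench import ctrl
from h import *
import json
res={}
for n in ["scene","side"]:
    c=cam(ctrl,n); im=ctrl.camera(n)
    vis=im[:,:,::-1].copy()
    for t in ["jig","carriage","tee_grip","frame","fence","nailpot","push_pad","presser"]:
        for k,d in enumerate(ctrl.silhouettes(t,n)):
            m=d['mask']; ys,xs=np.nonzero(m)
            print(n,t,round(d['score'],2),np.round(d['bbox']),m.sum(),np.round([xs.mean(),ys.mean()],1))
            np.save(f"m_{n}_{t}_{k}.npy",m)
    for z,uvs in [(0.025,[(228,262),(320,322),(405,235)] if n=="scene" else [(272,268),(367,267),(353,176),(272,172)])]:
        print(np.round(plane(c,uvs,z),3))
    x0,y0=(215,170) if n=="scene" else (255,150)
    cr=cv2.resize(im[y0:y0+150,x0:x0+200,::-1],None,fx=4,fy=4,interpolation=cv2.INTER_CUBIC)
    cv2.imwrite(f"pics/{n}_crop.png",cr)
E
```

```text
scene jig 0.64 [228. 196. 404. 324.] 9334 [312.2 263.6]
scene jig 0.62 [158. 354. 197. 403.] 1424 [176.6 378.9]
scene carriage 0.7 [265. 241. 324. 286.] 1418 [290.  264.3]
scene tee_grip 0.79 [278. 239. 298. 260.] 199 [287.9 249.9]
scene frame 0.79 [288. 214. 367. 268.] 2491 [328.2 240.1]
scene frame 0.64 [ 99. 270. 192. 341.] 3589 [145.3 305.7]
scene frame 0.61 [245. 169. 288. 194.] 637 [264.8 181.1]
scene fence 0.78 [327. 192. 389. 229.] 970 [357.4 211.5]
scene fence 0.41 [278. 240. 298. 258.] 217 [287.  250.4]
scene fence 0.28 [278. 240. 300. 263.] 245 [287.6 250.7]
scene nailpot 0.62 [256. 225. 267. 246.] 192 [260.8 234.9]
scene push_pad 0.8 [265. 244. 325. 286.] 1440 [289.8 264.7]
scene presser 0.55 [277. 241. 327. 268.] 149 [311.  260.7]
scene presser 0.22 [159. 354. 198. 405.] 1393 [176.6 379. ]
[[ 0.422 -0.168  0.025]
 [ 0.687 -0.235  0.025]
 [ 0.773  0.119  0.025]]
side jig 0.53 [379. 312. 404. 355.] 481 [389.8 332.1]
side carriage 0.61 [293. 227. 338. 257.] 956 [316.7 241.1]
side tee_grip 0.51 [318. 222. 324. 244.] 93 [317.5 233.7]
side frame 0.96 [221. 309. 286. 362.] 2966 [251.9 335.3]
side frame 0.92 [195. 172. 230. 196.] 694 [213.1 184.5]
side frame 0.89 [291. 193. 342. 224.] 1648 [316.8 208.5]
side fence 0.72 [282. 170. 342. 178.] 630 [311.8 175.8]
side nailpot 0.48 [275. 225. 283. 242.] 91 [276.3 231.9]
side push_pad 0.76 [297. 225. 337. 258.] 929 [316.7 241.2]
side presser 0.71 [314. 223. 322. 243.] 91 [317.5 233.4]
side presser 0.43 [294. 224. 339. 229.] 127 [313.  229.7]
side presser 0.36 [289. 108. 297. 139.] 299 [291.5 126.3]
[[ 0.416 -0.177  0.025]
 [ 0.678 -0.24   0.025]
 [ 0.771  0.12   0.025]
 [ 0.505  0.209  0.025]]
```

View pics/scene_crop.png

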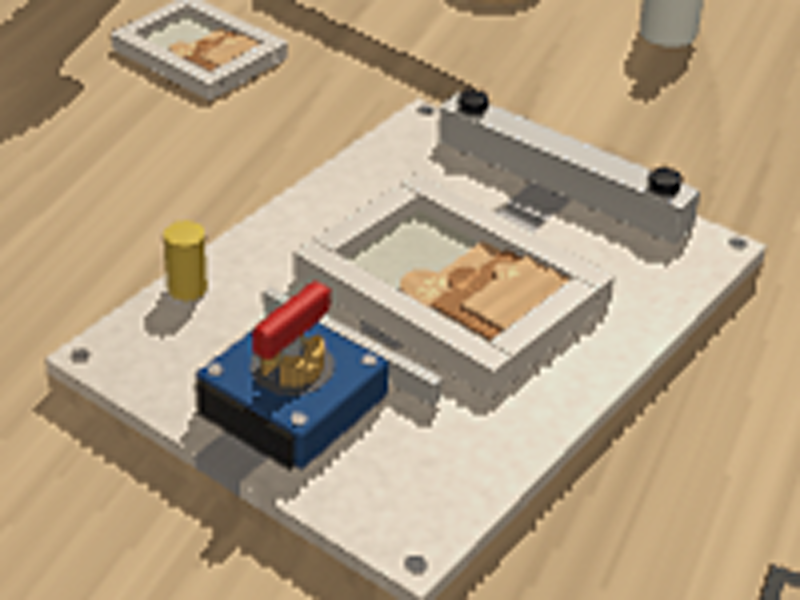

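View pics/side_crop.png

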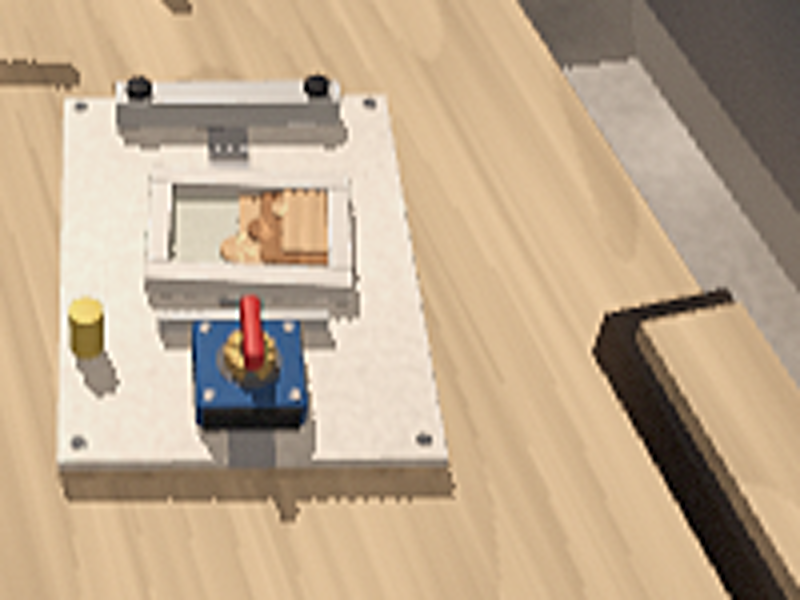

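```bash
cat > fit.py <<'E'
from bench import ctrl
from h import *
from scipy.optimize import least_squares
S=cam(ctrl,"scene"); D=cam(ctrl,"side")
so,do=np.array([215,170]),np.array([255,150])
obs=[(S,so,(48,360),(-.14,-.175,.025)),(S,so,(420,597),(.14,-.175,.025)),(S,so,(763,247),(.14,.2,.025)),
(D,do,(60,463),(-.14,-.175,.025)),(D,do,(447,463),(.14,-.175,.025)),(D,do,(385,97),(.14,.2,.025)),(D,do,(65,97),(-.14,.2,.025))]
def w(p,P): 
    P=np.atleast_2d(P); c,s=np.cos(p[2]),np.sin(p[2])
    return np.c_[p[0]+c*P[:,0]-s*P[:,1],p[1]+s*P[:,0]+c*P[:,1],P[:,2]]
def res(p): return np.concatenate([proj(c,w(p,P))[0]-(np.array(uv)/4+o-.4) for c,o,uv,P in obs])
r=least_squares(res,[.6,0,-.24]); p=r.x
if __name__=="__main__":
    print("jig",p.round(4)); print(res(p).reshape(-1,2).round(1))
    inv=lambda P:((P-[p[0],p[1],0])@np.array([[np.cos(p[2]),-np.sin(p[2]),0],[np.sin(p[2]),np.cos(p[2]),0],[0,0,1]]))
    def q(c,o,uv,z,t): print(t,inv(plane(c,np.array(uv)/4+o-.4,z)).round(4)[0])
    q(S,so,(443,113),.055,"fence L top");q(S,so,(693,205),.055,"fence R top")
    q(D,do,(118,105),.055,"fence L top");q(D,do,(340,106),.055,"fence R top")
    q(S,so,(294,250),.047,"frame -x-y");q(S,so,(492,370),.047,"frame +x-y");q(S,so,(613,282),.047,"frame +x+y");q(S,so,(403,183),.047,"frame -x+y")
    q(D,do,(147,280),.047,"frame -x-y");q(D,do,(352,272),.047,"frame +x-y");q(D,do,(352,178),.047,"frame +x+y");q(D,do,(150,178),.047,"frame -x+y")
    q(S,so,(325,287),.096,"tee +y");q(S,so,(255,325),.096,"tee -y")
    q(D,do,(249,300),.099,"tee +y");q(D,do,(254,365),.09,"tee -y")
    q(S,so,(185,230),.07,"pot top"); q(D,do,(87,303),.07,"pot top")
    print("tee world",w(p,[0,-.11,.089])," pad",w(p,[0,-.15,.041]))
E
python3 fit.py
```

```text
jig [ 0.588  -0.0268 -0.2364]
[[-1.6 -0. ]
 [-0.4  0.7]
 [ 0.1 -0. ]
 [-0.2 -0.8]
 [ 0.9 -1.7]
 [ 0.6 -0.8]
 [ 0.1  0.1]]
fence L top [-0.087   0.1601  0.055 ]
fence R top [0.0996 0.1732 0.055 ]
fence L top [-0.0944  0.1587  0.055 ]
fence R top [0.0914 0.1545 0.055 ]
frame -x-y [-0.0738 -0.0179  0.047 ]
frame +x-y [ 0.0846 -0.0308  0.047 ]
frame +x+y [0.0963 0.082  0.047 ]
frame -x+y [-0.0645  0.0839  0.047 ]
frame -x-y [-0.074  -0.0263  0.047 ]
frame +x-y [ 0.0838 -0.0204  0.047 ]
frame +x+y [0.0943 0.079  0.047 ]
frame -x+y [-0.0692  0.0815  0.047 ]
tee +y [ 0.002  -0.0803  0.096 ]
tee -y [-0.0068 -0.1301  0.096 ]
tee +y [-0.0026 -0.0894  0.099 ]
tee -y [-0.0019 -0.1408  0.09  ]
pot top [-0.1196 -0.0679  0.07  ]
pot top [-0.1194 -0.0671  0.07  ]
tee world [[ 0.56220505 -0.13371112  0.089     ]]  pad [[ 0.5528352  -0.17259822  0.041     ]]
```

```bash
python3 - <<'E'
from bench import ctrl
from h import *
o=ctrl.get_obs(); M=rot(o['eef_rot']).as_matrix(); print(M.round(3))
z=M[:,2]; print("yaw of tool z",np.arctan2(z[1],z[0]))
c=np.cos(-.2364),np.sin(-.2364)
d=np.array([.5622,-.1337,.19])-o['eef_pos']; print("delta",d, "turn to jig x", np.degrees(-.2364-np.arctan2(z[1],z[0])))
E
```

```text
[[ 0.974 -0.     0.225]
 [-0.225  0.     0.974]
 [-0.    -1.     0.   ]]
yaw of tool z 1.3440118966144339
delta [ 0.43292364 -0.69400293 -0.04130955] turn to jig x -90.55093156827286
```

```bash
python3 -m pendant '[0.027,-0.0434,0,0,0,-5.66,0.085,0.027,-0.0434,0,0,0,-5.66,0.085,0.027,-0.0434,0,0,0,-5.66,0.085,0.027,-0.0434,0,0,0,-5.66,0.085,0.027,-0.0434,0,0,0,-5.66,0.085,0.027,-0.0434,0,0,0,-5.66,0.085,0.027,-0.0434,0,0,0,-5.66,0.085,0.027,-0.0434,0,0,0,-5.66,0.085,0.027,-0.0434,0,0,0,-5.66,0.085,0.027,-0.0434,0,0,0,-5.66,0.085,0.027,-0.0434,0,0,0,-5.66,0.085,0.027,-0.0434,0,0,0,-5.66,0.085]'
python3 -m pendant '[0.027,-0.0434,-0.01,0,0,-5.66,0.085,0.027,-0.0434,-0.01,0,0,-5.66,0.085,0.027,-0.0434,-0.01,0,0,-5.66,0.085,0.027,-0.0434,-0.01,0,0,-5.66,0.085,0,0,0,0,0,0,0.085,0,0,0,0,0,0,0.085]'
cat > look.py <<'E'
from bench import ctrl
from h import *
import sys
tag=sys.argv[1]; o=ctrl.get_obs(); print({k:np.round(o[k],4) for k in ["time_s","q","eef_pos","wrist_force","opening"]})
M=rot(o['eef_rot']).as_matrix(); print("toolz yaw",np.arctan2(M[1,2],M[0,2]).round(4),"tool y",M[:,1].round(4))
for n in sys.argv[2:]:
    o=ctrl.get_obs(); cv2.imwrite(f"pics/{n}_{tag}.png",ctrl.camera(n)[:,:,::-1])
    if n=="wrist": np.savez(f"pose_{tag}.npz",p=o['eef_pos'],r=o['eef_rot'])
E
python3 look.py a wrist
```

```text
time_s: 2.55
eef_pos: [0.4541, 0.0378, 0.2316]
eef_rot: [0.537, -0.537, 0.46, -0.46]
wrist_force: [1.0, -0.1, -0.1]
opening: 0.997
time_s: 3.3
eef_pos: [0.5609, -0.1338, 0.191]
eef_rot: [0.437, -0.438, 0.556, -0.555]
wrist_force: [0.9, 0.0, 0.3]
opening: 0.995
{'time_s': np.float64(3.3), 'q': array([-4.4000e-01,  2.2340e-01,  1.6412e+00,  3.0000e-04,  1.2782e+00,
       -2.0390e-01]), 'eef_pos': array([ 0.5609, -0.1338,  0.191 ]), 'wrist_force': array([0.9133, 0.0038, 0.2575]), 'opening': np.float64(0.9952)}
toolz yaw -0.2363 tool y [-1.e-03  8.e-04 -1.e+00]
```

View pics/wrist_a.png

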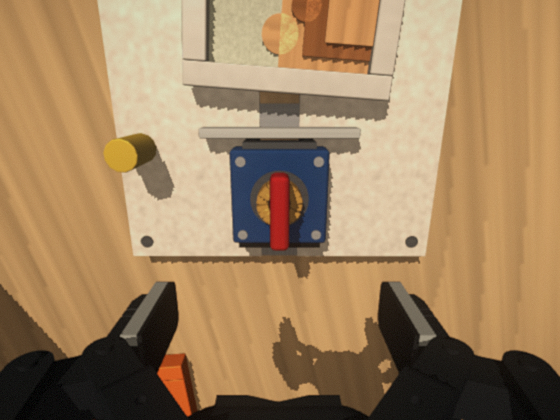

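```bash
python3 - <<'E'
from bench import ctrl
from h import *
import fit
c=cam(ctrl,"wrist")
p=fit.p
J=[(0,-.082,.099),(0,-.138,.099),(.007,-.082,.099),(-.007,-.082,.099),(-.04,-.15,.055),(.04,-.15,.055),(.04,-.07,.055),(-.04,-.07,.055),(-.14,-.175,.025)]
print(proj(c,fit.w(p,J)).round(1))
for d in ctrl.silhouettes("tee_grip","wrist"):
    m=d['mask'];ys,xs=np.nonzero(m);print(d['score'],d['bbox'],xs.mean(),ys.mean())
E
```

```text
[[280.9 179.4]
 [280.7 254.6]
 [291.2 179.4]
 [270.6 179.4]
 [233.7 245.5]
 [326.8 245.6]
 [331.3 152. ]
 [229.7 152. ]
 [134.5 256.9]]
```

```bash
python3 - <<'E'
from h import *
im=cv2.imread("pics/wrist_a.png")
b,g,r=[im[:,:,i].astype(int) for i in range(3)]
m=(r>110)&(g<60)&(b<60); m[280:]=0; m[:, :200]=0
ys,xs=np.nonzero(m); print(xs.min(),xs.max(),ys.min(),ys.max(),xs.mean(),ys.mean())
for y in range(168,254,6): 
    q=np.nonzero(m[y])[0]; print(y, q.min() if len(q) else None, q.max() if len(q) else None)
cv2.imwrite("pics/wa_crop.png",cv2.resize(im[135:275,200:360],None,fx=5,fy=4.2,interpolation=cv2.INTER_CUBIC))
cv2.imwrite("pics/wa_crop.png",cv2.resize(im[135:275,200:360],None,fx=4.2,fy=4.2,interpolation=cv2.INTER_CUBIC))
E
```

```text
270 287 173 249 278.6848484848485 210.89166666666668
168 None None
174 272 284
180 271 287
186 270 287
192 270 287
198 270 287
204 270 287
210 270 287
216 270 287
222 270 287
228 271 287
234 271 287
240 271 287
246 271 287
252 None None
```

View pics/wa_crop.png

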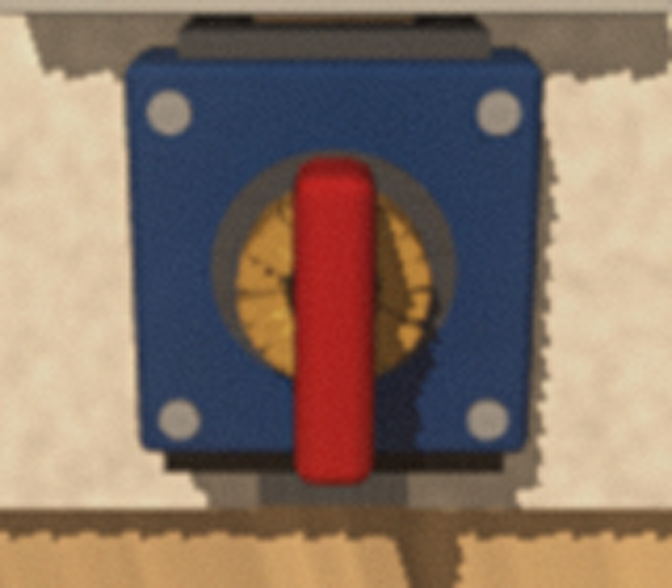

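```bash
python3 - <<'E'
from bench import ctrl
from h import *
import fit
d=np.load("pose_a.npz"); c=cam(ctrl,"wrist",{'eef_pos':d['p'],'eef_rot':d['r']}); p=fit.p
print(proj(c,fit.w(p,[(0,-.11,.099),(0,-.11,.0705),(0,-.11,.055),(-.018,-.11,.0705),(.018,-.11,.0705),(0,-.128,.0705)])).round(1))
for uv,z in [((279,214),.099),((279.4,202.7),.0705),((279.5,200.2),.055)]: print(plane(c,uv,z).round(4))
# bed corners, rear left/right in wrist
print(plane(c,[(134.5,256.4),(423,256.4)],.025).round(4), fit.w(p,[(-.14,-.175,.025),(.14,-.175,.025)]).round(4))
E
```

```text
[[280.8 217.9]
 [280.5 206. ]
 [280.4 200.5]
 [257.5 206. ]
 [303.6 206. ]
 [280.5 227.6]]
[[ 0.5616 -0.1306  0.099 ]]
[[ 0.562  -0.1309  0.0705]]
[[ 0.5615 -0.1333  0.055 ]]
[[ 0.411  -0.1638  0.025 ]
 [ 0.6804 -0.2286  0.025 ]] [[ 0.4109 -0.1641  0.025 ]
 [ 0.6831 -0.2297  0.025 ]]
```

```bash
python3 -m pendant '[0.0008,0.0018,-0.02,0,0,0,0.06,0,0,-0.03,0,0,0,0.05,0,0,-0.03,0,0,0,0.05,0,0,-0.022,0,0,0,0.05,0,0,-0.0145,0,0,0,0.05,0,0,0,0,0,0,0.05]'; python3 look.py b wrist side
```

```text
time_s: 4.15
eef_pos: [0.5615, -0.1314, 0.0743]
eef_rot: [0.438, -0.438, 0.556, -0.555]
wrist_force: [0.1, 0.7, 0.3]
opening: 0.579
{'time_s': np.float64(4.15), 'q': array([-0.4357,  0.3729,  1.714 ,  0.    ,  1.0562, -0.2001]), 'eef_pos': array([ 0.5615, -0.1314,  0.0743]), 'wrist_force': array([0.1327, 0.6907, 0.2784]), 'opening': np.float64(0.5788)}
toolz yaw -0.2355 tool y [-1.3e-03  6.0e-04 -1.0e+00]
```

View pics/wrist_b.png

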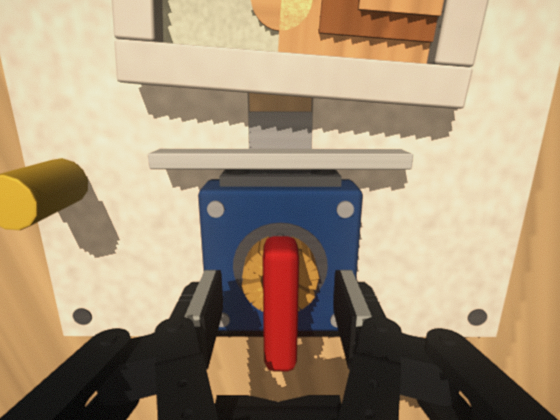

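```bash
python3 -m pendant '[0,0,0,0,0,0,0.0,0,0,0,0,0,0,0.0,0,0,0,0,0,0,0.0,0,0,0,0,0,0,0.0,0,0,0,0,0,0,0.0]'; python3 look.py c wrist
```

```text
time_s: 4.88
eef_pos: [0.5624, -0.1325, 0.0758]
eef_rot: [-0.438, 0.437, -0.555, 0.556]
wrist_force: [-2.4, 0.8, 4.9]
opening: 0.151
{'time_s': np.float64(4.875), 'q': array([-4.3670e-01,  3.7150e-01,  1.7122e+00, -1.0000e-04,  1.0571e+00,
       -2.0010e-01]), 'eef_pos': array([ 0.5624, -0.1325,  0.0758]), 'wrist_force': array([-2.391 ,  0.7791,  4.9346]), 'opening': np.float64(0.1506)}
toolz yaw -0.2366 tool y [ 6.e-04 -4.e-04 -1.e+00]
```

View pics/wrist_c.png

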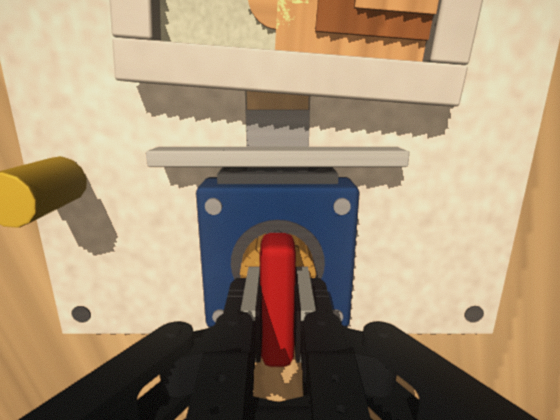

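```bash
python3 - <<'E'
from bench import ctrl
from h import *
import fit
for t,uvs in [("b",[((281,236),.085),((281,370),.099),((282,281),.0705),((282,274),.055)]),("c",[((278,233),.085),((278,365),.099),((278.5,278),.0705)])]:
    d=np.load(f"pose_{t}.npz"); c=cam(ctrl,"wrist",{'eef_pos':d['p'],'eef_rot':d['r']}); p=fit.p
    for uv,z in uvs:
        P=plane(c,uv,z)[0]-d['p']; ex=np.array([.972,-.234]); ey=np.array([.234,.972]); print(t,uv,z,"rel TCP in jig axes",(P[:2]@ex).round(4),(P[:2]@ey).round(4))
E
```

```text
b (281, 236) 0.085 rel TCP in jig axes 0.0006 0.028
b (281, 370) 0.099 rel TCP in jig axes 0.0006 -0.0259
b (282, 281) 0.0705 rel TCP in jig axes 0.0012 -0.0004
b (282, 274) 0.055 rel TCP in jig axes 0.0014 -0.005
c (278, 233) 0.085 rel TCP in jig axes -0.0006 0.0288
c (278, 365) 0.099 rel TCP in jig axes -0.0007 -0.0246
c (278.5, 278) 0.0705 rel TCP in jig axes -0.0004 0.0003
```

```bash
python3 -m pendant '[0.001,-0.0003,0.004,0,0,0,0.0,0,0,0.005,0,0,0,0.0,0,0,0.005,0,0,0,0.0,0,0,0.002,0,0,0,0.0,0,0,0,0,0,0,0.0]'; python3 look.py d scene; python3 - <<'E'
import cv2
im=cv2.imread("pics/scene_d.png"); cv2.imwrite("pics/scene_dc.png",cv2.resize(im[170:320,215:415],None,fx=4,fy=4,interpolation=cv2.INTER_CUBIC))
E
```

```text
time_s: 5.55
eef_pos: [0.5624, -0.1324, 0.0905]
eef_rot: [0.437, -0.438, 0.556, -0.555]
wrist_force: [-1.4, -0.9, -11.5]
opening: 0.152
{'time_s': np.float64(5.55), 'q': array([-4.3640e-01,  3.5130e-01,  1.7044e+00, -3.0000e-04,  1.0874e+00,
       -1.9980e-01]), 'eef_pos': array([ 0.5624, -0.1324,  0.0905]), 'wrist_force': array([ -1.4211,  -0.8637, -11.5072]), 'opening': np.float64(0.1518)}
toolz yaw -0.2365 tool y [-1.4e-03  4.0e-04 -1.0e+00]
```

View pics/scene_dc.png

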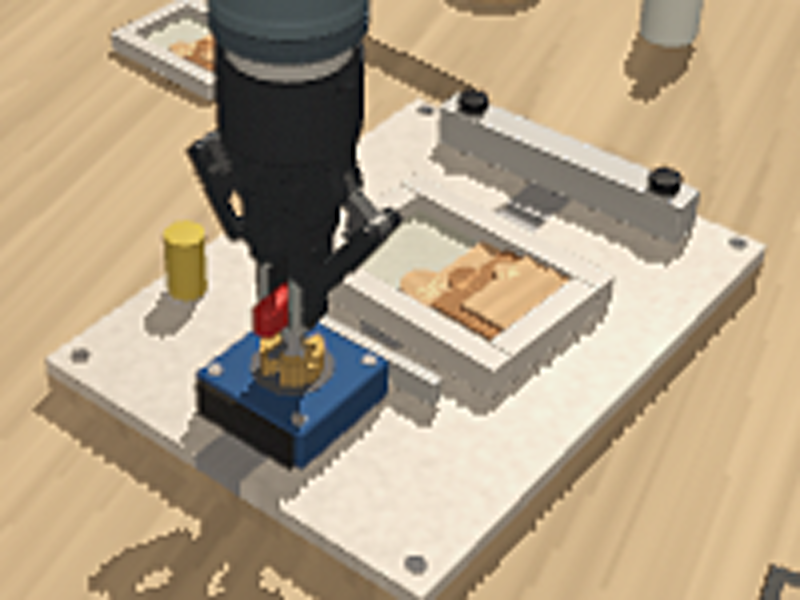

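```bash
python3 -m pendant '[0,0,0.0012,0,0,0,0.0,0,0,0,0,0,0,0.0]'; python3 -m pendant '[0,0,0,0,0,4,0.0,0,0,0,0,0,8,0.0,0,0,0,0,0,8,0.0]'; python3 look.py e
```

```text
time_s: 5.85
eef_pos: [0.5625, -0.1324, 0.0916]
eef_rot: [0.437, -0.438, 0.556, -0.555]
wrist_force: [-2.3, -1.0, -12.9]
opening: 0.152
time_s: 6.22
eef_pos: [0.5625, -0.1324, 0.0916]
eef_rot: [-0.528, 0.529, -0.47, 0.469]
wrist_force: [-2.4, -1.5, -11.2]
opening: 0.148
{'time_s': np.float64(6.225), 'q': array([-4.3640e-01,  3.4980e-01,  1.7036e+00, -1.0000e-04,  1.0895e+00,
       -5.5350e-01]), 'eef_pos': array([ 0.5625, -0.1324,  0.0916]), 'wrist_force': array([ -2.3646,  -1.5239, -11.1828]), 'opening': np.float64(0.1478)}
toolz yaw 0.1171 tool y [-1.3e-03  5.0e-04 -1.0e+00]
```

```bash
python3 -m pendant '[0,0,0,0,0,9,0.0,0,0,0,0,0,9,0.0,0,0,0,0,0,9,0.0,0,0,0,0,0,9,0.0,0,0,0,0,0,9,0.0,0,0,0,0,0,9,0.0,0,0,0,0,0,6,0.0,0,0,0,0,0,0,0.0]'; python3 look.py f wrist
```

```text
time_s: 7.22
eef_pos: [0.5627, -0.1323, 0.0917]
eef_rot: [0.692, -0.692, 0.145, -0.144]
wrist_force: [-2.4, 0.4, -11.7]
opening: 0.153
{'time_s': np.float64(7.225), 'q': array([-4.3620e-01,  3.4980e-01,  1.7036e+00,  2.0000e-04,  1.0894e+00,
       -1.5951e+00]), 'eef_pos': array([ 0.5627, -0.1323,  0.0917]), 'wrist_force': array([ -2.4223,   0.4449, -11.7456]), 'opening': np.float64(0.1527)}
toolz yaw 1.1588 tool y [-1.e-03  7.e-04 -1.e+00]
```

View pics/wrist_f.png

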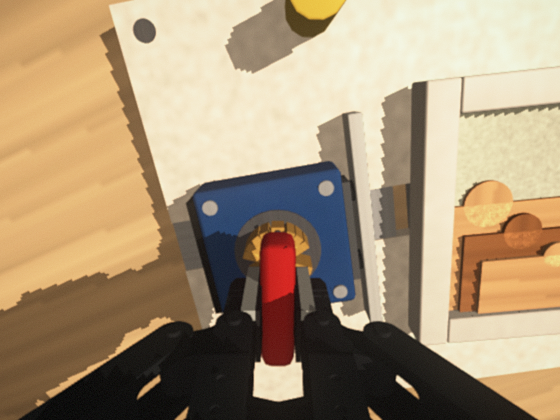

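```bash
python3 -m pendant '[0,0,-0.002,0,0,0,0.0,0,0,-0.002,0,0,0,0.0,0,0,-0.001,0,0,0,0.0,0,0,0,0,0,0,0]';python3 -m pendant '[0,0,-0.0015,0,0,0,0.0,0,0,0,0,0,0,0]';  python3 look.py g
```

```text
time_s: 7.78
eef_pos: [0.5628, -0.1323, 0.0871]
eef_rot: [0.692, -0.692, 0.145, -0.144]
wrist_force: [-4.8, 2.0, -7.6]
opening: 0.153
time_s: 8.02
eef_pos: [0.563, -0.1325, 0.0862]
eef_rot: [0.692, -0.692, 0.145, -0.144]
wrist_force: [-6.1, 2.4, -4.5]
opening: 0.149
{'time_s': np.float64(8.025), 'q': array([-4.3630e-01,  3.5800e-01,  1.7056e+00,  1.0000e-04,  1.0785e+00,
       -1.5958e+00]), 'eef_pos': array([ 0.563 , -0.1325,  0.0862]), 'wrist_force': array([-6.1017,  2.3923, -4.4916]), 'opening': np.float64(0.1488)}
toolz yaw 1.1595 tool y [-4.e-04  3.e-04 -1.e+00]
```

```bash
python3 -m pendant '[0,0,-0.001,0,0,0,0.0,0,0,0,0,0,0,0]';  python3 look.py h wrist
```

```text
time_s: 8.28
eef_pos: [0.563, -0.1325, 0.0856]
eef_rot: [0.692, -0.692, 0.144, -0.144]
wrist_force: [-7.1, 3.2, -1.5]
opening: 0.15
{'time_s': np.float64(8.275), 'q': array([-0.4362,  0.3589,  1.7058, -0.    ,  1.0772, -1.5958]), 'eef_pos': array([ 0.563 , -0.1325,  0.0856]), 'wrist_force': array([-7.1187,  3.1807, -1.4891]), 'opening': np.float64(0.1502)}
toolz yaw 1.1596 tool y [-4.e-04  2.e-04 -1.e+00]
```

View pics/wrist_h.png

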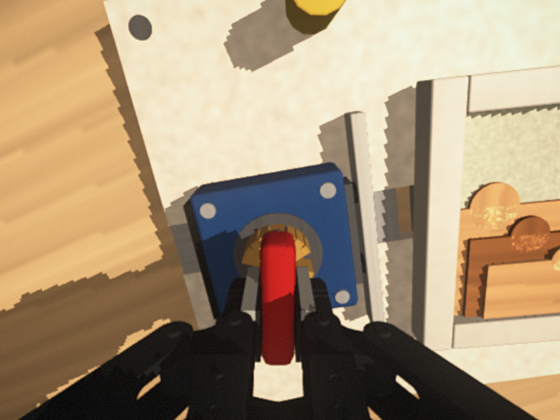

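```bash
python3 -m pendant '[0,0,0,0,0,0,0.03,0,0,0,0,0,0,0.05,0,0,0,0,0,0,0.05]';  python3 look.py i wrist scene; python3 - <<'E'
import cv2
im=cv2.imread("pics/scene_i.png"); cv2.imwrite("pics/scene_ic.png",cv2.resize(im[170:320,215:415],None,fx=4,fy=4,interpolation=cv2.INTER_CUBIC))
E
```

```text
time_s: 8.7
eef_pos: [0.5645, -0.1333, 0.0858]
eef_rot: [-0.692, 0.692, -0.143, 0.146]
wrist_force: [0.3, -0.1, -0.3]
opening: 0.588
{'time_s': np.float64(8.7), 'q': array([-4.3640e-01,  3.5940e-01,  1.7046e+00,  1.0000e-04,  1.0741e+00,
       -1.5960e+00]), 'eef_pos': array([ 0.5645, -0.1333,  0.0858]), 'wrist_force': array([ 0.2773, -0.0777, -0.3144]), 'opening': np.float64(0.5878)}
toolz yaw 1.1595 tool y [ 0.0031 -0.0014 -1.    ]
```

View pics/wrist_i.png

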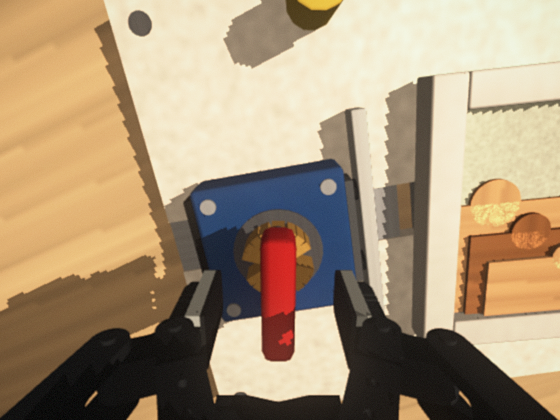

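View pics/scene_ic.png

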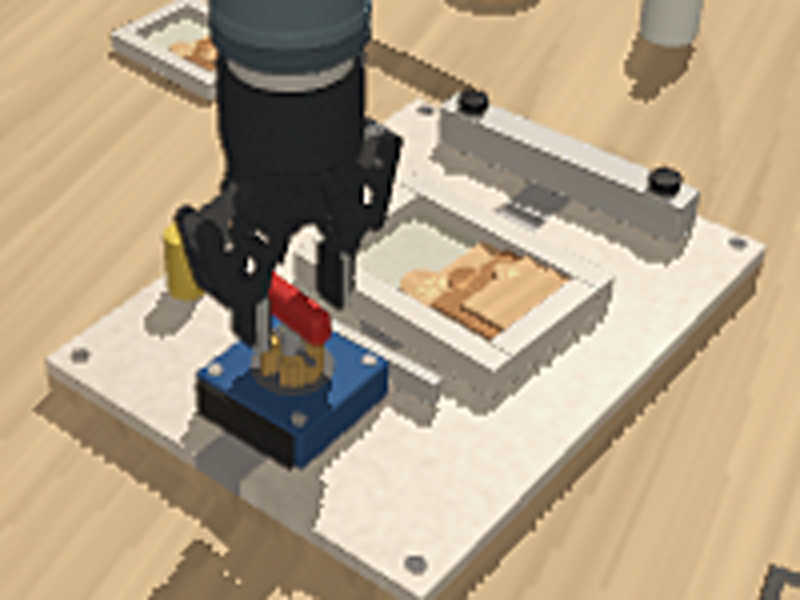

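```bash
python3 -m pendant '[0,0,0.03,0,0,0,0.05,0,0,0.04,0,0,0,0.05,0,0,0.01,0,0,-10,0.03,-0.003,-0.0104,0,0,0,-10,0.0,-0.003,-0.0104,0,0,0,-10,0.0,-0.003,-0.0104,0,0,0,-10,0.0,-0.003,-0.0104,0,0,0,-10,0.0,-0.003,-0.0104,0,0,0,-10,0.0,-0.003,-0.0104,0,0,0,-10,0.0,-0.0018,-0.0102,0,0,0,-10,0.0]';  python3 look.py j wrist scene
```

```text
time_s: 10.05
eef_pos: [0.5433, -0.2057, 0.1646]
eef_rot: [-0.436, 0.436, -0.557, 0.557]
wrist_force: [-0.4, -0.5, -0.7]
opening: -0.002
{'time_s': np.float64(10.05), 'q': array([-5.6610e-01,  2.6040e-01,  1.6528e+00,  1.0000e-04,  1.2278e+00,
       -3.2360e-01]), 'eef_pos': array([ 0.5433, -0.2057,  0.1646]), 'wrist_force': array([-0.4357, -0.5226, -0.7233]), 'opening': np.float64(-0.0018)}
toolz yaw -0.2425 tool y [ 5.e-04 -2.e-04 -1.e+00]
```

View pics/wrist_j.png

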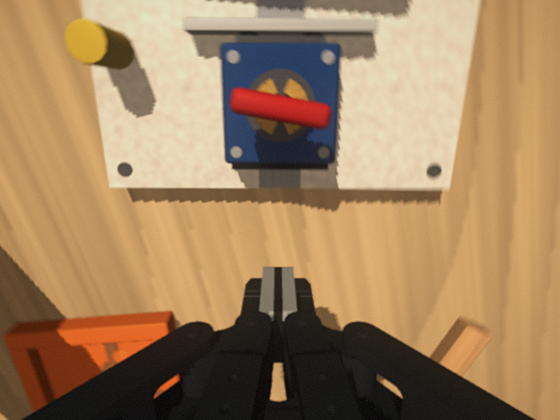

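View pics/scene_j.png

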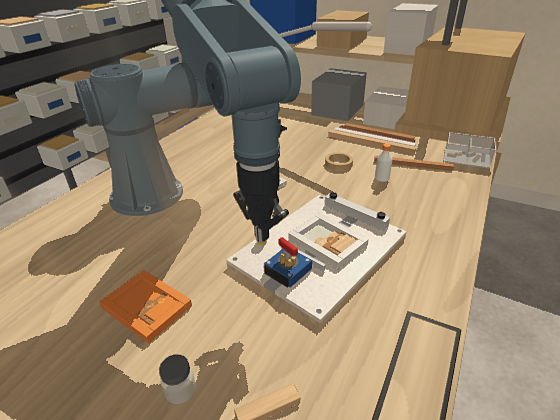

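```bash
python3 - <<'E'
from bench import ctrl
from h import *
from scipy.optimize import least_squares
import fit
d=np.load("pose_j.npz"); cw=cam(ctrl,"wrist",{'eef_pos':d['p'],'eef_rot':d['r']}); cs=cam(ctrl,"scene")
def red(f,x0,y0,x1,y1):
    im=cv2.imread(f); b,g,r=[im[:,:,i].astype(int) for i in range(3)]
    m=(r>90)&(g<0.45*r)&(b<0.45*r); mm=np.zeros_like(m); mm[y0:y1,x0:x1]=m[y0:y1,x0:x1]; return mm
def bar(center,yaw):  # box model silhouette
    ex=np.array([np.cos(yaw),np.sin(yaw),0]);ey=np.array([-ex[1],ex[0],0])
    return np.array([center+sx*.007*ex+sy*.028*ey+np.array([0,0,sz*.01]) for sx in(-1,1) for sy in(-1,1) for sz in(-1,1)])
def mask(c,P):
    s=8; m=np.zeros((420*2,560*2),np.uint8); h=cv2.convexHull((proj(c,P)*2).astype(np.float32)); cv2.fillConvexPoly(m,np.round(h*16).astype(int),255,cv2.LINE_AA,4)
    return cv2.resize(m,(560,420),interpolation=cv2.INTER_AREA)/255.
def ang(m):
    ys,xs=np.nonzero(m>.5) ; return (cv2.minAreaRect(np.c_[xs,ys].astype(np.float32)),xs.mean(),ys.mean())
mw=red("pics/wrist_j.png",200,60,360,150); ms=red("pics/scene_j.png",265,225,310,265)
# also start scene for reference
ms0=red("pics/scene0.png",265,225,310,265)
print("obs",ang(mw),ang(ms),ang(ms0))
A=np.array([.5625,-.132])
c0=mask(cs,bar(np.array([*A,.089]),-.2364)); print("start model",ang(c0))
for lift in (.005,.009,.013):
  for t in (1.35,1.4,1.45):
    B=bar(np.array([*A,.089+lift]),-.2364+t)
    print(lift,t,"wrist",ang(mask(cw,B)),"scene",ang(mask(cs,B))[1:])
E
```

```text
obs (((280.06805419921875, 107.28314208984375), (99.87693786621094, 25.12192726135254), 10.713123321533203), np.float64(279.74811083123427), np.float64(107.20235096557515)) (((287.79510498046875, 246.2458953857422), (22.790565490722656, 8.578472137451172), 39.80556869506836), np.float64(287.814606741573), np.float64(246.37640449438203)) (((287.6400146484375, 249.51998901367188), (8.40000057220459, 24.0), 53.13010025024414), np.float64(287.08720930232556), np.float64(249.9593023255814))
start model (((286.7961730957031, 249.38076782226562), (11.05093002319336, 26.399444580078125), 52.12501525878906), np.float64(286.5992647058824), np.float64(249.47426470588235))
0.005 1.35 wrist (((279.7631530761719, 105.90532684326172), (103.36146545410156, 27.433860778808594), 12.946508407592773), np.float64(279.80279670132666), np.float64(105.74614557188957)) scene (np.float64(287.0833333333333), np.float64(247.70454545454547))
0.005 1.4 wrist (((279.8421936035156, 105.90734100341797), (103.40440368652344, 27.457426071166992), 9.865806579589844), np.float64(279.9087344028521), np.float64(105.850980
[... 1164 characters left out ...]
(107.48731231689453, 28.44512176513672), 12.724355697631836), np.float64(279.86542923433876), np.float64(106.13921113689095)) scene (np.float64(287.0561797752809), np.float64(244.99250936329588))
0.013 1.4 wrist (((279.8752136230469, 106.2174301147461), (107.51659393310547, 28.485469818115234), 9.865806579589844), np.float64(279.9844473858372), np.float64(106.16479152878888)) scene (np.float64(286.9589552238806), np.float64(244.86567164179104))
0.013 1.45 wrist (((280.219970703125, 106.25237274169922), (107.31365966796875, 28.39473533630371), 6.788974285125732), np.float64(280.16462404769794), np.float64(106.2272275587943)) scene (np.float64(287.0791366906475), np.float64(244.9496402877698))
```

```bash
python3 -m pendant '[0.0014,0,0,7.3,-1.75,0.35,0,0,0,0,7.3,-1.75,0,0,0,0,-0.04,0,0,0,0,0,0,-0.045,0,0,0,0,0,0,-0.03,0,0,0,0,0,0,-0.0126,0,0,0,0,0,0,0,0,0,0,0,0,0,0,0,0,0,0]';  python3 look.py k wrist side scene
```

```text
time_s: 11.15
eef_pos: [0.5457, -0.2058, 0.0384]
eef_rot: [0.509, -0.363, 0.605, -0.493]
wrist_force: [-0.3, -0.4, 0.0]
opening: 0.003
{'time_s': np.float64(11.15), 'q': array([-0.6957,  0.4851,  1.6684,  0.2609,  1.1182, -0.5965]), 'eef_pos': array([ 0.5457, -0.2058,  0.0384]), 'wrist_force': array([-0.2828, -0.3731,  0.017 ]), 'opening': np.float64(0.0027)}
toolz yaw -0.2296 tool y [ 0.0619  0.2505 -0.9661]
```

View pics/wrist_k.png

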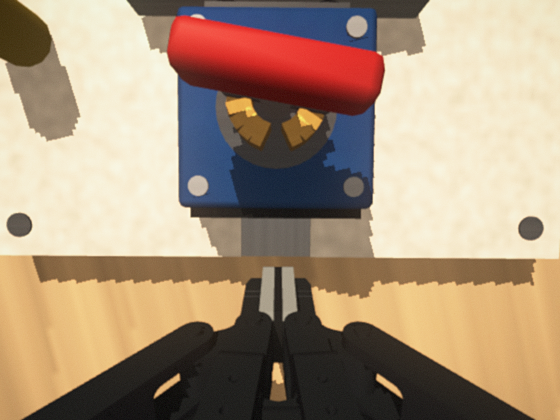

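View pics/side_k.png

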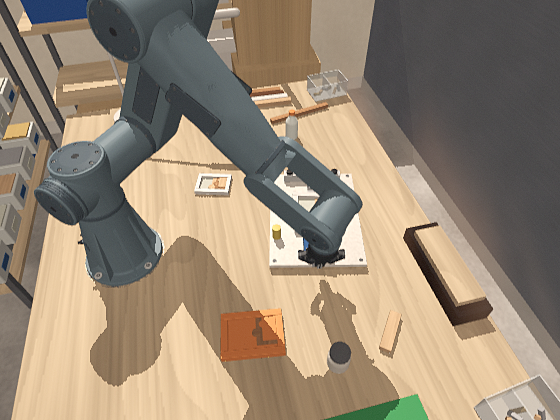

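```bash
python3 -m pendant '[0.0014,0.0058,0,0,0,0,0,0.0014,0.0058,0,0,0,0,0,0.0014,0.0058,0,0,0,0,0,0.0005,0.002,0,0,0,0,0,0.0005,0.002,0,0,0,0,0,0.0005,0.002,0,0,0,0,0,0.0005,0.002,0,0,0,0,0]'; python3 -m pendant '[0.0007,0.003,0,0,0,0,0,0.0007,0.003,0,0,0,0,0]';  python3 look.py l wrist
```

```text
time_s: 12.18
eef_pos: [0.5508, -0.1801, 0.0369]
eef_rot: [0.508, -0.363, 0.607, -0.492]
wrist_force: [-1.9, -1.4, -0.3]
opening: 0.003
time_s: 12.42
eef_pos: [0.5523, -0.1737, 0.0369]
eef_rot: [0.508, -0.363, 0.607, -0.492]
wrist_force: [-1.3, -2.7, -0.9]
opening: 0.007
{'time_s': np.float64(12.425), 'q': array([-0.6455,  0.4737,  1.6902,  0.2696,  1.0996, -0.5526]), 'eef_pos': array([ 0.5523, -0.1737,  0.0369]), 'wrist_force': array([-1.3243, -2.7342, -0.9344]), 'opening': np.float64(0.0071)}
toolz yaw -0.2307 tool y [ 0.06    0.2519 -0.9659]
```

View pics/wrist_l.png

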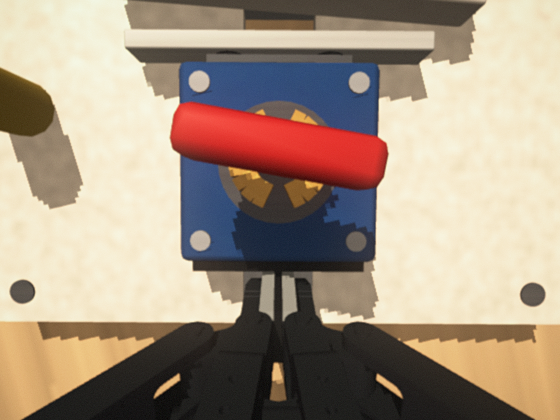

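```bash
python3 -m pendant '[0.0012,0.0049,0,0,0,0,0,0.0012,0.0049,0,0,0,0,0,0.0012,0.0049,0,0,0,0,0,0.0012,0.0049,0,0,0,0,0,0.0012,0.0049,0,0,0,0,0,0.0012,0.0049,0,0,0,0,0]';python3 -m pendant '[0.0012,0.0049,0,0,0,0,0,0.0012,0.0049,0,0,0,0,0,0.0012,0.0049,0,0,0,0,0,0.0012,0.0049,0,0,0,0,0]'; python3 look.py m wrist scene
```

```text
time_s: 13.22
eef_pos: [0.5595, -0.1441, 0.0369]
eef_rot: [0.508, -0.363, 0.607, -0.492]
wrist_force: [-2.8, -5.3, -0.5]
opening: 0.004
time_s: 13.72
eef_pos: [0.5642, -0.1245, 0.0368]
eef_rot: [0.508, -0.363, 0.607, -0.492]
wrist_force: [-2.9, -3.4, 0.3]
opening: -0.002
{'time_s': np.float64(13.725), 'q': array([-0.5631,  0.4593,  1.7122,  0.2824,  1.074 , -0.4809]), 'eef_pos': array([ 0.5642, -0.1245,  0.0368]), 'wrist_force': array([-2.9018, -3.43  ,  0.308 ]), 'opening': np.float64(-0.0023)}
toolz yaw -0.2305 tool y [ 0.0597  0.252  -0.9659]
```

View pics/wrist_m.png

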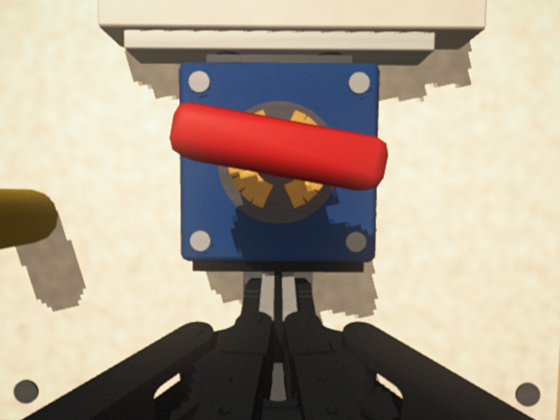

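View pics/scene_m.png

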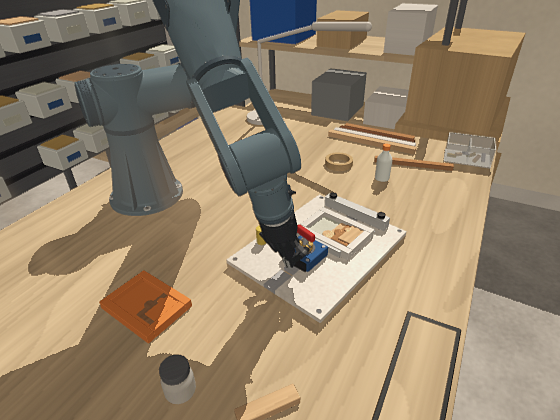

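```bash
python3 -m pendant '[0.0012,0.0049,0,0,0,0,0,0.0012,0.0049,0,0,0,0,0,0.0009,0.0039,0,0,0,0,0,0.0005,0.0019,0,0,0,0,0]';python3 -m pendant '[0.0005,0.0019,0,0,0,0,0,0.0002,0.001,0,0,0,0,0]'; python3 look.py n scene; python3 - <<'E'
import cv2
im=cv2.imread("pics/scene_n.png"); cv2.imwrite("pics/scene_nc.png",cv2.resize(im[170:320,235:435],None,fx=4,fy=4,interpolation=cv2.INTER_CUBIC))
E
```

```text
time_s: 14.32
eef_pos: [0.568, -0.1091, 0.0369]
eef_rot: [0.508, -0.363, 0.607, -0.492]
wrist_force: [-2.9, -4.1, -0.4]
opening: 0.002
time_s: 14.58
eef_pos: [0.5687, -0.1063, 0.0369]
eef_rot: [0.508, -0.363, 0.607, -0.492]
wrist_force: [-2.4, -3.3, 0.2]
opening: 0.001
{'time_s': np.float64(14.575), 'q': array([-0.5317,  0.4558,  1.7174,  0.2869,  1.0651, -0.4532]), 'eef_pos': array([ 0.5687, -0.1063,  0.0369]), 'wrist_force': array([-2.3896, -3.2752,  0.1984]), 'opening': np.float64(0.0011)}
toolz yaw -0.2304 tool y [ 0.0597  0.252  -0.9659]
```

View pics/scene_nc.png

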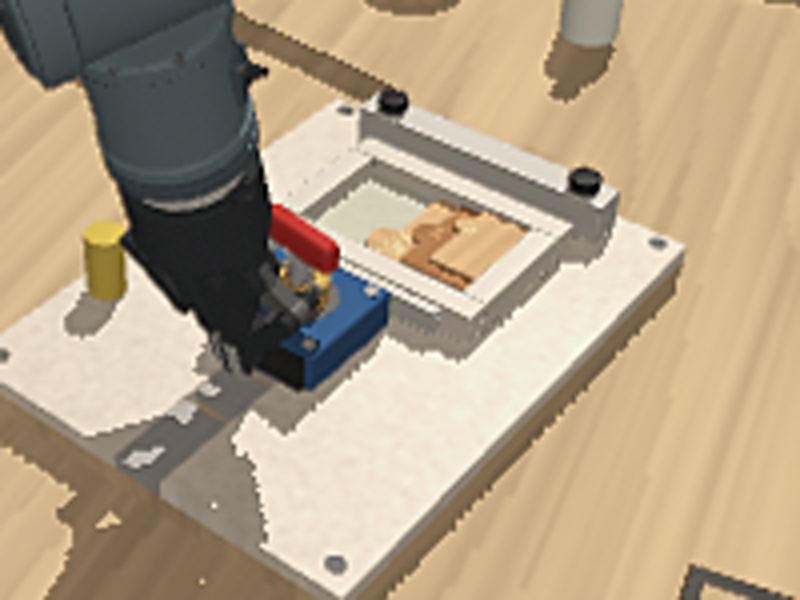

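```bash
python3 -m pendant '[0.0003,0.0012,0,0,0,0,0,0.0003,0.0012,0,0,0,0,0]';python3 -m pendant '[0.0003,0.0012,0,0,0,0,0,0.0002,0.0008,0,0,0,0,0]'; python3 -m pendant '[0.0002,0.001,0,0,0,0,0]'
```

```text
time_s: 14.88
eef_pos: [0.5692, -0.104, 0.0368]
eef_rot: [0.508, -0.363, 0.607, -0.492]
wrist_force: [-3.9, -3.7, 0.7]
opening: 0.0
time_s: 15.12
eef_pos: [0.5697, -0.1019, 0.0368]
eef_rot: [0.508, -0.363, 0.607, -0.492]
wrist_force: [-2.9, -3.8, 1.3]
opening: 0.0
time_s: 15.25
eef_pos: [0.5699, -0.1009, 0.0368]
eef_rot: [0.508, -0.363, 0.607, -0.492]
wrist_force: [-2.6, -3.8, 0.5]
opening: -0.002
```

```bash
python3 -m pendant '[0.0002,0.0008,0,0,0,0,0]'; python3 -m pendant '[0.0002,0.0008,0,0,0,0,0]';python3 look.py o wrist scene; python3 - <<'E'
import cv2
im=cv2.imread("pics/scene_o.png"); cv2.imwrite("pics/scene_oc.png",cv2.resize(im[180:260,300:400],None,fx=8,fy=7.5,interpolation=cv2.INTER_CUBIC))
E
```

```text
time_s: 15.38
eef_pos: [0.5702, -0.1001, 0.0368]
eef_rot: [0.508, -0.363, 0.607, -0.492]
wrist_force: [-3.6, -4.3, 0.4]
opening: 0.002
time_s: 15.5
eef_pos: [0.5703, -0.0993, 0.0368]
eef_rot: [0.508, -0.363, 0.607, -0.492]
wrist_force: [-3.5, -3.5, -0.3]
opening: 0.001
{'time_s': np.float64(15.5), 'q': array([-0.5197,  0.4548,  1.719 ,  0.2885,  1.0618, -0.4424]), 'eef_pos': array([ 0.5703, -0.0993,  0.0368]), 'wrist_force': array([-3.5196, -3.4993, -0.3045]), 'opening': np.float64(0.0014)}
toolz yaw -0.2305 tool y [ 0.0597  0.2521 -0.9659]
```

View pics/scene_oc.png

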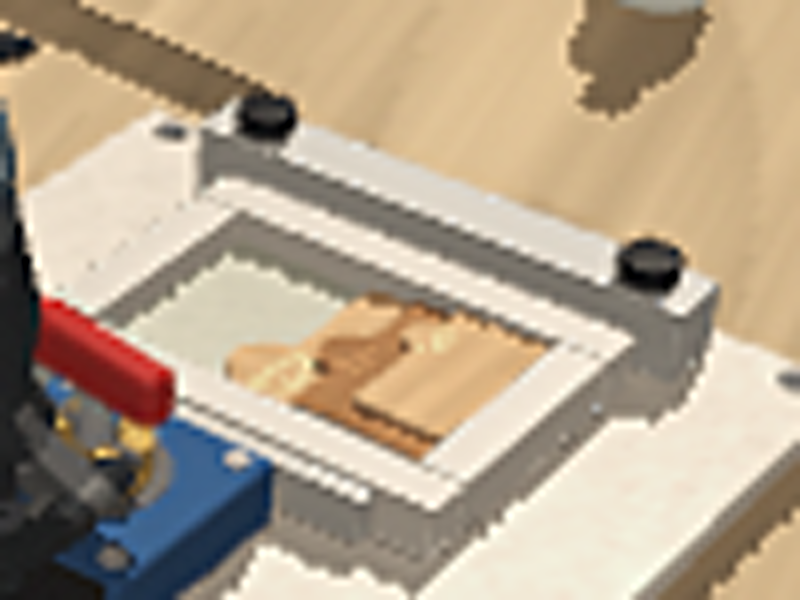

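```bash
for i in 1; do :; done; python3 -m pendant '[0.0002,0.0008,0,0,0,0,0]'; python3 -m pendant '[0.0002,0.0008,0,0,0,0,0]'; python3 -m pendant '[0.0002,0.0008,0,0,0,0,0]'; python3 -m pendant '[0.0001,0.0006,0,0,0,0,0]'
```

```text
time_s: 15.72
eef_pos: [0.5705, -0.0986, 0.0368]
eef_rot: [0.508, -0.363, 0.607, -0.492]
wrist_force: [-4.0, -3.3, 0.8]
opening: -0.002
time_s: 15.85
eef_pos: [0.5707, -0.0977, 0.0368]
eef_rot: [0.508, -0.363, 0.607, -0.492]
wrist_force: [-3.1, -4.0, -0.4]
opening: -0.0
time_s: 15.98
eef_pos: [0.5709, -0.097, 0.0368]
eef_rot: [0.508, -0.363, 0.607, -0.492]
wrist_force: [-3.8, -4.4, 0.8]
opening: 0.004
time_s: 16.1
eef_pos: [0.5711, -0.0963, 0.0368]
eef_rot: [0.508, -0.363, 0.607, -0.492]
wrist_force: [-4.1, -3.5, 0.5]
opening: 0.004
```

```bash
python3 -m pendant '[0.0002,0.0008,0,0,0,0,0]'; python3 -m pendant '[0.0002,0.0008,0,0,0,0,0]'; python3 -m pendant '[0.0001,0.0006,0,0,0,0,0]'; python3 -m pendant '[0.0001,0.0006,0,0,0,0,0]'
```

```text
time_s: 16.23
eef_pos: [0.5713, -0.0956, 0.0368]
eef_rot: [0.508, -0.363, 0.607, -0.492]
wrist_force: [-2.9, -2.9, -0.0]
opening: 0.004
time_s: 16.35
eef_pos: [0.5715, -0.0947, 0.0368]
eef_rot: [0.508, -0.363, 0.607, -0.492]
wrist_force: [-3.5, -3.0, 1.3]
opening: -0.002
time_s: 16.48
eef_pos: [0.5716, -0.0942, 0.0369]
eef_rot: [0.508, -0.363, 0.607, -0.492]
wrist_force: [-3.1, -3.6, -0.7]
opening: -0.0
time_s: 16.6
eef_pos: [0.5717, -0.0936, 0.0369]
eef_rot: [0.508, -0.363, 0.607, -0.492]
wrist_force: [-3.5, -3.7, 0.6]
opening: 0.0
```

```bash
python3 -m pendant '[0.0002,0.0008,0,0,0,0,0]'; python3 -m pendant '[0.0001,0.0006,0,0,0,0,0]'; python3 -m pendant '[0.0001,0.0006,0,0,0,0,0]'; python3 look.py p scene side wrist; python3 - <<'E'
import cv2
im=cv2.imread("pics/scene_p.png"); cv2.imwrite("pics/scene_pc.png",cv2.resize(im[180:260,300:400],None,fx=8,fy=7.5,interpolation=cv2.INTER_CUBIC))
E
```

```text
time_s: 16.73
eef_pos: [0.5719, -0.0928, 0.0369]
eef_rot: [0.508, -0.363, 0.607, -0.492]
wrist_force: [-2.7, -3.9, 0.5]
opening: -0.005
time_s: 16.85
eef_pos: [0.5721, -0.0922, 0.0369]
eef_rot: [0.508, -0.363, 0.607, -0.492]
wrist_force: [-2.9, -3.3, 0.1]
opening: 0.002
time_s: 16.98
eef_pos: [0.5722, -0.0916, 0.0369]
eef_rot: [0.508, -0.363, 0.607, -0.492]
wrist_force: [-2.9, -4.5, -0.0]
opening: -0.003
{'time_s': np.float64(16.975), 'q': array([-0.5062,  0.4535,  1.7209,  0.2904,  1.0577, -0.4305]), 'eef_pos': array([ 0.5722, -0.0916,  0.0369]), 'wrist_force': array([-2.9421, -4.4598, -0.0414]), 'opening': np.float64(-0.0026)}
toolz yaw -0.2307 tool y [ 0.0601  0.2519 -0.9659]
```

View pics/scene_pc.png

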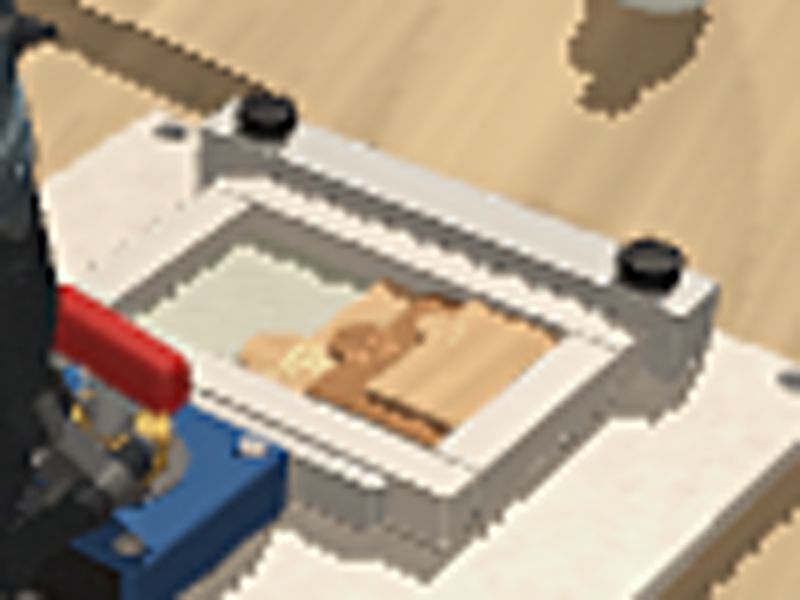

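View pics/wrist_p.png

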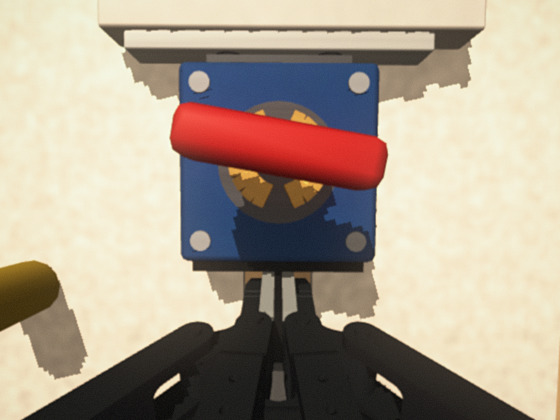

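```bash
python3 -m pendant '[0.0002,0.0008,0,0,0,0,0]'; python3 -m pendant '[0.0002,0.0008,0,0,0,0,0]'; python3 -m pendant '[0.0001,0.0006,0,0,0,0,0]'; python3 -m pendant '[0.0001,0.0006,0,0,0,0,0]'
```

```text
time_s: 17.25
eef_pos: [0.5724, -0.0908, 0.0369]
eef_rot: [0.508, -0.363, 0.607, -0.492]
wrist_force: [-1.9, -3.6, -0.2]
opening: -0.003
time_s: 17.38
eef_pos: [0.5726, -0.0901, 0.0369]
eef_rot: [0.508, -0.363, 0.606, -0.492]
wrist_force: [-3.0, -6.1, 0.6]
opening: -0.001
time_s: 17.5
eef_pos: [0.5726, -0.0899, 0.0369]
eef_rot: [0.508, -0.363, 0.606, -0.493]
wrist_force: [-4.6, -7.1, -0.3]
opening: -0.003
time_s: 17.62
eef_pos: [0.5727, -0.0897, 0.0369]
eef_rot: [0.508, -0.363, 0.606, -0.493]
wrist_force: [-4.6, -8.6, 0.6]
opening: 0.0
```

```bash
python3 -m pendant '[0.0002,0.001,0,0,0,0,0]'; python3 -m pendant '[0.0002,0.001,0,0,0,0,0]'; python3 -m pendant '[0.0001,0.0006,0,0,0,0,0]'
```

```text
time_s: 17.75
eef_pos: [0.5728, -0.0894, 0.0369]
eef_rot: [0.507, -0.364, 0.606, -0.493]
wrist_force: [-7.4, -12.2, 0.4]
opening: -0.001
time_s: 17.88
eef_pos: [0.5728, -0.089, 0.0368]
eef_rot: [0.507, -0.364, 0.606, -0.493]
wrist_force: [-7.9, -15.1, 0.3]
opening: -0.001
time_s: 18.0
eef_pos: [0.5729, -0.0889, 0.0369]
eef_rot: [0.507, -0.364, 0.605, -0.494]
wrist_force: [-7.5, -15.4, 0.9]
opening: 0.0
```

```bash
python3 -m pendant '[0.0002,0.001,0,0,0,0,0]'; python3 -m pendant '[0.0001,0.0005,0,0,0,0,0]'; python3 -m pendant '[0,0,0,0,0,0,0,0,0,0,0,0,0,0]'; python3 look.py q scene side; python3 - <<'E'
import cv2
im=cv2.imread("pics/scene_q.png"); cv2.imwrite("pics/scene_qc.png",cv2.resize(im[180:260,300:400],None,fx=8,fy=7.5,interpolation=cv2.INTER_CUBIC))
E
```

```text
time_s: 18.12
eef_pos: [0.573, -0.0886, 0.0369]
eef_rot: [0.507, -0.365, 0.605, -0.494]
wrist_force: [-10.8, -18.0, 2.5]
opening: 0.004
time_s: 18.25
eef_pos: [0.573, -0.0885, 0.0369]
eef_rot: [0.507, -0.365, 0.605, -0.494]
wrist_force: [-9.7, -19.0, 1.5]
opening: 0.0
time_s: 18.5
eef_pos: [0.573, -0.0886, 0.0369]
eef_rot: [0.507, -0.365, 0.605, -0.494]
wrist_force: [-10.1, -18.7, 1.2]
opening: 0.0
{'time_s': np.float64(18.5), 'q': array([-0.4978,  0.4518,  1.7221,  0.2853,  1.0531, -0.42  ]), 'eef_pos': array([ 0.573 , -0.0886,  0.0369]), 'wrist_force': array([-10.1395, -18.6783,   1.1777]), 'opening': np.float64(0.0005)}
toolz yaw -0.2306 tool y [ 0.0594  0.2461 -0.9674]
```

View pics/scene_qc.png

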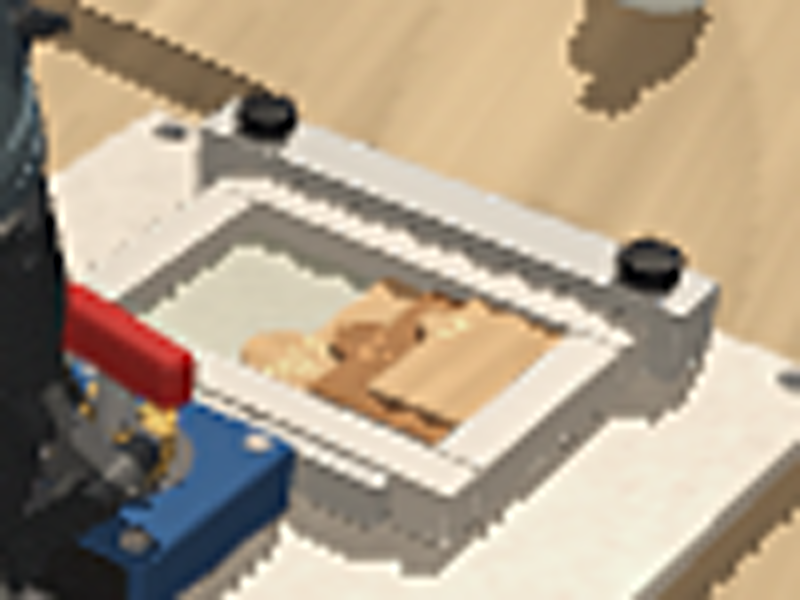

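```bash
python3 -m pendant '[-0.0004,-0.0015,0,0,0,0,0,-0.0004,-0.0015,0,0,0,0,0,-0.0005,-0.002,0,0,0,0,0,-0.0012,-0.005,0,0,0,0,0,-0.0025,-0.01,0,0,0,0,0,-0.003,-0.0125,0,0,0,0,0,-0.003,-0.0125,0,0,0,0,0,-0.003,-0.0125,0,0,0,0,0,0,0,0.03,0,0,0,0,0,0,0.04,0,0,0,0,0,0,0.04,0,0,0,0,0,0,0,0,0,0,0]'; python3 look.py r scene side wrist; python3 - <<'E'
import cv2
im=cv2.imread("pics/scene_r.png"); cv2.imwrite("pics/scene_rc.png",cv2.resize(im[180:280,275:400],None,fx=6,fy=6,interpolation=cv2.INTER_CUBIC))
E
```

```text
time_s: 20.1
eef_pos: [0.5617, -0.1441, 0.1508]
eef_rot: [0.509, -0.362, 0.604, -0.495]
wrist_force: [0.4, 0.6, -0.5]
opening: 0.002
{'time_s': np.float64(20.1), 'q': array([-0.5944,  0.298 ,  1.6597,  0.2561,  1.28  , -0.4501]), 'eef_pos': array([ 0.5617, -0.1441,  0.1508]), 'wrist_force': array([ 0.4015,  0.6212, -0.453 ]), 'opening': np.float64(0.0024)}
toolz yaw -0.231 tool y [ 0.0662  0.2482 -0.9665]
```

View pics/scene_rc.png

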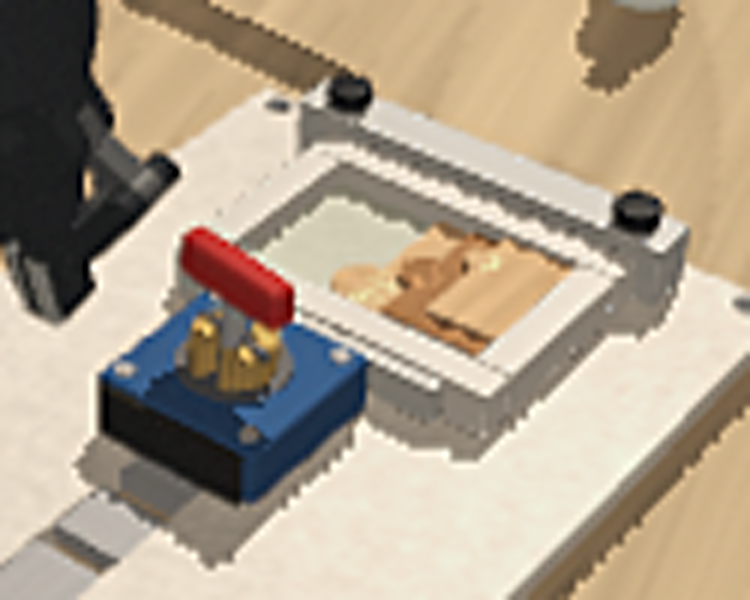

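View pics/wrist_r.png

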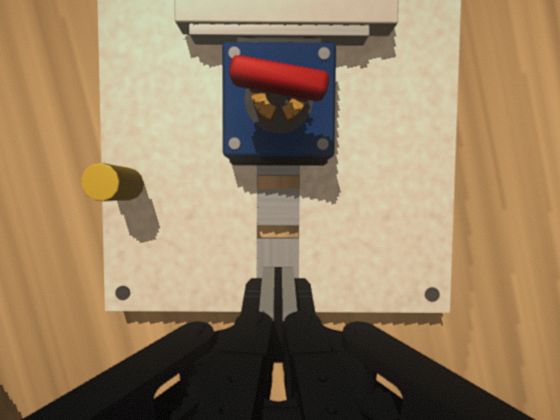

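```bash
python3 -m pendant '[0,0,0.045,0,0,0,0,0,0,0.045,0,0,0,0,0.0072,0.031,0,-7.3,1.75,0,0,0.0072,0.031,0,-7.3,1.75,0,0,0.0072,0.031,0,0,0,0,0,0.0072,0.031,0,0,0,0,0,0.0072,0.031,0,0,0,0,0,0.0072,0.031,0,0,0,0,0,0,0,0,0,0,0,0,0,0,0,0,0,0,0]'; python3 look.py s wrist;  python3 - <<'E'
import cv2
im=cv2.imread("pics/wrist_s.png"); cv2.imwrite("pics/wrist_sc.png",cv2.resize(im[40:190,140:420],None,fx=2.8,fy=4,interpolation=cv2.INTER_CUBIC))
E
```

```text
time_s: 21.5
eef_pos: [0.6022, 0.0434, 0.2355]
eef_rot: [0.438, -0.44, 0.555, -0.554]
wrist_force: [-0.0, 0.2, -0.2]
opening: 0.001
{'time_s': np.float64(21.5), 'q': array([-1.2420e-01,  2.4230e-01,  1.5251e+00, -4.0000e-04,  1.3769e+00,
        1.0620e-01]), 'eef_pos': array([0.6022, 0.0434, 0.2355]), 'wrist_force': array([-0.0071,  0.1798, -0.1583]), 'opening': np.float64(0.0014)}
toolz yaw -0.2303 tool y [-2.8e-03 -1.0e-04 -1.0e+00]
```

View pics/wrist_s.png

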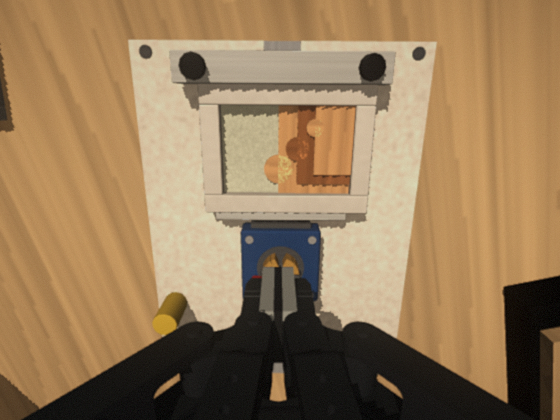

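View pics/wrist_sc.png

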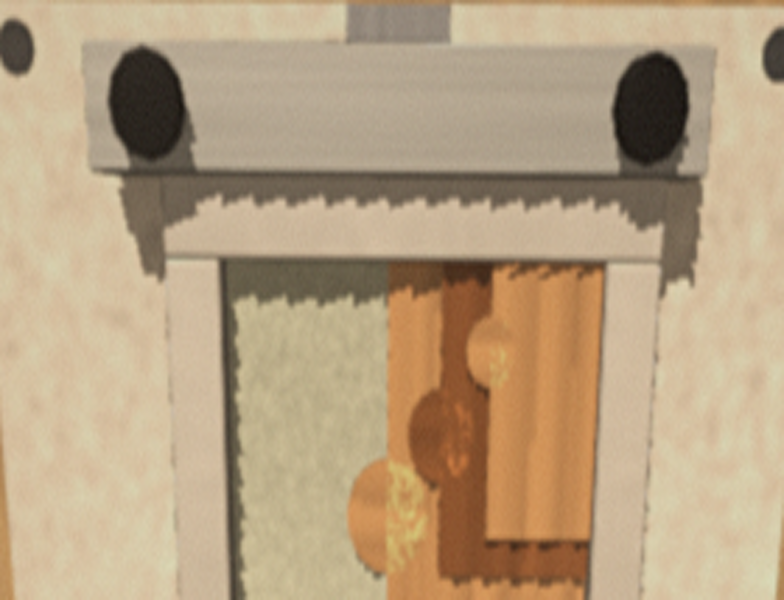

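```bash
python3 look.py t side scene
```

```text
{'time_s': np.float64(21.55), 'q': array([-1.2480e-01,  2.4190e-01,  1.5250e+00, -4.0000e-04,  1.3769e+00,
        1.0640e-01]), 'eef_pos': array([0.6023, 0.043 , 0.2358]), 'wrist_force': array([-0.775 , -0.9319,  0.99  ]), 'opening': np.float64(0.0)}
toolz yaw -0.2311 tool y [-2.2e-03 -1.0e-04 -1.0e+00]
```

View pics/scene_t.png

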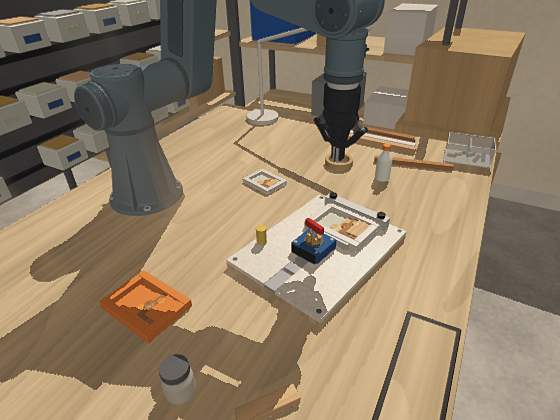

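```bash
python3 -c "
from bench import ctrl
print(ctrl.hand_in())"
```

```text
the job is handed in; nothing more can be done
None
```

I released the plunger, pushed the white frame home against the fence with the carriage, and handed the job in. It took about 21.6 s on the robot's clock.

- **Plunger:** I lifted the T-handle about 15 mm, turned it 80° counter-clockwise, and lowered it until the spring load was off the gripper before letting go. Comparing the pictures with a model of the handle afterwards gave a turn of about 1.39 rad and a lift of about 9–10 mm, so it is in the rest notch. It was still standing crosswise at the end.
- **Pressing:** With the fingers shut, I pushed the carriage by its rear pad until the frame met the fence. The wrist then read about 20.5 N along the closing direction. Less the carriage's 2.5 N friction, that leaves roughly 18 N on the frame. There was also about 5 N of sideways force on the tool, which went when I backed off.
- **Final view:** Seen from above, the frame shows no gap on either side and lies parallel to the fence within about 0.002 rad. The fence's shadow falls over that edge, so I judged the gap partly from how parallel the edges are and from the rise in force on contact.
- **Surroundings:** In the last pictures the nail pot, jar and offcut stand where they were, as do the orange and small frames. The gripper, about 0.24 m up, touches nothing. I did not separately measure the glue bottle or tape.

My early estimate of where the fence stood was about 5–7 mm short, so I covered the last stretch in sub-millimetre steps, checking the force after each.

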